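# Pin the water filter and find which way its cap undoes

## Task

The countertop water filter needs a new cartridge. Take the orange-headed pin out of its wooden rest and push it fully home through the eyelet on the filter's arm into the hole of the foot below, so that the filter cannot swivel, and leave it there; then take off the blue cap: nobody knows whether it undoes to the left or to the right, so try a turn one way and, if it stops, the other way, and lift it off. Finish with the cap still held in the gripper, well clear above the filter, the pin in place and the glass, the cup and the salt shaker left standing where they were.

Things in the scene. Friction and masses are not known exactly. Their poses are not given: they have to be found in the camera images.
- filter_foot: Fixed grey round foot of the water filter, 150 mm wide, 22 mm high; origin at the centre of its underside on the worktop; z up, the filter's upright axis runs through it. Its local +y points to the pin hole, 120 mm from the axis.
- socket (a point): Centre of the mouth of the hole (11 mm wide, 22 mm deep, right through to the worktop) in the foot's lug, at its top face, 22 mm above the worktop.
- eyelet (a point): Centre of the top of the steel eyelet ring (36 mm outside, hole 11 mm, 8 mm thick) at the end of the swivelling filter's arm; at the start it lies right above the socket, 2 mm gap between; its top is 32 mm above the worktop.
- swivel (a joint): Turn of the white filter housing (92 mm wide) on its foot about the vertical axis, rad, 0 at the start (eyelet over socket), positive anticlockwise from above. Turns easily (0.06 N m) until the pin is in; it must stay within 0.2.
- mouth (a point): Centre of the top of the filter's open neck (52 mm wide), on the axis, 125 mm above the worktop; the cap rests on it.
- cap: Blue cap, about 90 g, loose. Origin: centre of the underside of its plate (72 mm wide, 5 mm thick), which rests on the mouth; a skirt hangs 16 mm below. z up. Locked at the start by a quarter-turn thread of unknown hand. One way it turns freely and can be lifted straight off between 1.1 and 1.7 rad; the other way it meets a hard stop after 0.1 to 0.5 rad and stays locked.
- cap_knob (a point): Centre of the cap's round fluted knob, 42 mm wide, standing from 5 to 37 mm above the cap's origin; this point is 21 mm above the origin. A white mark on the plate beside it shows the cap's +x. Grip the knob from above, fingertips above the plate. The thread's hand changes from episode to episode and cannot be seen; turning takes hardly any torque until a stop is met.
- pin: Locking pin, loose, 50 g, upright; origin at its lower tip, z up along it. Steel shaft 8 mm thick and 29 mm long with a tapered tip (4 mm wide, over 5 mm), then an orange collar 22 mm wide from 29 to 33 mm, then a round orange head 18 mm wide from 33 to 73 mm above the tip to grip. Fully home, the collar rests on the eyelet and the tip is 3 mm above the worktop.
- pin_tip (a point): Lower tip of the pin.
- pin_rest: Fixed round wooden rest, 60 mm wide, 32 mm high, with an 11 mm hole in which the pin stands at the start, collar on the rest's top, tip 3 mm above the worktop. Origin at the centre of its underside.
- tumbler: Clear drinking glass, 81 mm wide, 93 mm high, loose; origin at the centre of its underside. Leave alone.
- espresso_cup: Green and white small cup with a handle, 64x89x48 mm, loose; origin under its centre. Leave alone.
- salt_shaker: Small salt shaker, 44 mm wide, 90 mm high, loose; origin at the centre of its underside. Leave alone.
Not all that is in view belongs to the job. What is shaped like the pin but purple or yellow is not meant.

How it is judged:
On the way, in this order (a step that is already met when the one before it is completed fails the run):
1. the pin is fully home through the eyelet into the foot and let go (horizontal distance between pin_tip and socket below 0.006 m and height (world z) of pin_tip below 0.011 m and angle between pin's own z axis and vertical below 0.2 rad and contact force between the fingers and pin below 0.1 N), for 0.2 s.
2. the cap has been turned free and lifted off the neck (z of cap in the frame of mouth above 0.035 m and contact force between the fingers and cap above 1 N), for 0.2 s.
At the end, for the whole second after the job is handed in: Cap held still in the fingers (under 0.05 m/s), plate at least 35 mm above the neck, touching no part of the filter; pin in eyelet and socket (tip within 6 mm of the axis, under 11 mm above the worktop, tilt under 0.2 rad); filter turned under 0.2 rad (all of step 2 and horizontal distance between pin_tip and socket below 0.006 m and height (world z) of pin_tip below 0.011 m and angle between pin's own z axis and vertical below 0.2 rad and value of joint swivel between -0.2 and 0.2 rad and contact force between cap and filter_foot below 0.2 N and linear speed of cap below 0.05 m/s); the arm keeps its last pose, push and grip.
It fails at once if the filter is swivelled more than 0.2 rad (value of joint swivel above 0.2 rad or value of joint swivel below -0.2 rad).
It fails at once if the cap is lifted off while the pin is not home (z of cap in the frame of mouth above 0.035 m and not (horizontal distance between pin_tip and socket below 0.006 m and height (world z) of pin_tip below 0.011 m and angle between pin's own z axis and vertical below 0.2 rad)).
It fails at once if the glass, cup or salt shaker is moved more than 30 mm or knocked over (distance of any of tumbler, espresso_cup, salt_shaker from where it was at the start of the episode above 0.03 m or angle between any of tumbler, espresso_cup, salt_shaker's own z axis and vertical above 0.4 rad).
It also fails if it takes over 54 s, if anything falls off the work surface, if the arm or the gripper's body presses on something with over 40 N, if the wrist force passes 120 N, or if a joint passes its speed limit or range.

## Robot

A 6-joint arm with a two-finger parallel gripper is mounted at the origin on a cart in front of the work surface, level with it; the furniture and walls round the work are solid. World frame = base frame: x ahead of the robot, y to its left, z up, the work surface at z = 0. Lengths are in m, angles in rad, forces in N, time in s.
With the tool pointing down it reaches from about 0.15 to 0.775 m from the base axis. Payload 6.1 kg.
Tool frame: the origin (TCP) lies midway between the tips of the shut fingers; the grasp point (between the pads) lies 19 mm behind it; z points along the fingers, y is the line along which they close (so a half turn about z gives the same grasp; the last joint's range is limited). The gripper opens to 85 mm and grips with 20 to 120 N. Pads are 22 mm wide; open, the fingers measure 114 mm over their backs; the gripper's body (76 mm by 85 mm) begins 54 mm behind the grasp point. The pads swing forward as they close: fully open they stand 13 mm farther back than shut.
Start: joints at [1.225, 0.126, -0.04, 1.405, 0, 1.571], TCP at [0.178, 0.494, 0.231] pointing down, gripper open.
Joint ranges: [-2.72, 2.72], [-0.95, 1.95], [-1.27, 1.35], [-1.78, 2.02], [-1.46, 1.47], [-3.14, 3.14]. Speed limits (rad/s): [2.39, 2.39, 3.01, 3.14, 3.14, 3.14].

## Interface

Orientations are given as a unit quaternion [w, x, y, z].
In Python, from workcell import arm gives the robot as it stands.
- The arm moves only by the tool jog_arm, never from a script. Its argument "increments" is a list of rows, each a list of 5 numbers: the shift along the world's x, y, z in m, then the turn about the world's z in degrees, then the opening, from 0 (shut) to 1 (fully open). In form: [[dx, dy, dz, roll, fingers], ...]. A call has 1 to 12 rows; each row shifts and turns the commanded pose from where the row before left it; what a row does not reach is not made up. A row lasts 1/12 s, in which the tool goes at most 41.7 mm and 7.16 degrees, less where a joint would pass 70% of its speed; a pose out of reach is approached as far as the arm can. A call is refused whole if a number of a shift passes 0.0417 or a number of a turn 7.16, either way. A call with a gripper value outside its range is refused whole. The fingers move at their own pace and stop on an object; "force" is the grip in N (left out, the last holds). Time passes only in rows, so rows that do not move let the fingers close. It gives the time, the measured TCP pose, the force, the opening and the grip force at its end, in the units of the state.
- arm.get_state(): the state, without advancing time (a new reading comes with each control period).
- arm.read_camera(name): name is "scene" or "top"; returns a dict with "pixels" (420x560x3 uint8, red, green, blue), "fx", "fy", "cx", "cy" (pixels), "extrinsics" (4x4, takes a point from camera to world coordinates). Camera axes: x right, y down, z forward; pixel columns grow to the right and rows downward; lengths in m; the calibration is good to about 2 mm. A picture is of the moment at which its call begins. There is no depth.
- arm.close_job(): hands the job in; it is judged then, once.
The state is a dict: "time_s": time; "q": joint angles; "qvel": joint speeds; "tau": joint torques, N m; "ee_pos": TCP position; "tool_rot": TCP orientation; "ft_force": force on the tool from outside, world axes, zero at the start; "wrist_torque": the same for the moment, N m; "finger_gap": finger opening in m; "grip_force": force on a finger pad.
Only numpy, scipy, OpenCV 4.12 (cv2) and the standard library are available. Lean on these libraries where they do the work, as an engineer would, in place of code of your own. Each camera call takes 0.05 s, during which the arm holds its last target. There are 200 camera calls.

## Working session

There is one attempt and no reset: what is moved stays moved. The work goes in short steps, Python scripts to look and compute and a tool call to move; the robot and the scene stay as the last step left them, time stands still between calls to the robot, and variables do not carry over. Pictures are saved under pics/ and viewed, at most 10 in all, crops included, and the job is handed in when it is done.

Besides the shell and the picture viewer there is one more tool, called after "Call:" as a command line: name --pt "numbers of a row" for each row, then --argument value for the rest. jog_arm: Moves the arm, as the interface text tells. Its arguments: {"type":"object","properties":{"increments":{"type":"array"},"force":{"type":"number"}},"required":["increments"]}

```bash
mkdir -p pics
cat > h.py <<'E'
import numpy as np, cv2
from workcell import arm
def cam(n):
    c=arm.read_camera(n); return c
def save(c,f,box=None,s=1):
    im=c["pixels"][:,:,::-1]
    if box: im=im[box[1]:box[3],box[0]:box[2]]
    cv2.imwrite(f,cv2.resize(im,None,fx=s,fy=s,interpolation=cv2.INTER_CUBIC))
def ray(c,u,v):
    E=np.array(c["extrinsics"]); d=E[:3,:3]@np.array([(u-c["cx"])/c["fx"],(v-c["cy"])/c["fy"],1]); return E[:3,3],d
def plane(c,u,v,z):
    o,d=ray(c,u,v); return o+d*(z-o[2])/d[2]
def proj(c,p):
    E=np.array(c["extrinsics"]); q=E[:3,:3].T@(np.array(p)-E[:3,3]); return q[0]/q[2]*c["fx"]+c["cx"],q[1]/q[2]*c["fy"]+c["cy"]
def blobs(c,lo,hi,mina=15):
    hsv=cv2.cvtColor(c["pixels"],cv2.COLOR_RGB2HSV); m=cv2.inRange(hsv,np.array(lo),np.array(hi))
    n,l,s,ce=cv2.connectedComponentsWithStats(m)
    return [(s[i].tolist(),ce[i].round(1).tolist()) for i in range(1,n) if s[i][4]>=mina]
E
python3 - <<'E'
from h import *
for n in("scene","top"):
    c=cam(n); save(c,f"pics/{n}0.png"); print(n,c["fx"],np.array(c["extrinsics"]).round(3).tolist())
    print("orange",blobs(c,(5,150,120),(16,255,255))); print("blue",blobs(c,(100,120,60),(125,255,255)))
s=arm.get_state(); print(s["time_s"],s["ee_pos"],s["tool_rot"],s["finger_gap"])
E
```

```text
scene 473.50346169677175 [[-0.826, -0.302, 0.476, 0.002], [-0.564, 0.439, -0.699, 0.811], [0.003, -0.846, -0.533, 0.72], [0.0, 0.0, 0.0, 1.0]]
orange [([236, 78, 17, 39, 358], [244.2, 95.8]), ([145, 200, 35, 20, 90], [162.0, 209.1]), ([130, 203, 51, 37, 149], [150.6, 219.2]), ([220, 284, 11, 23, 211], [224.8, 295.3])]
blue []
top 388.0156407308919 [[-0.002, -0.999, 0.042, 0.484], [-1.0, 0.003, 0.018, 0.013], [-0.018, -0.042, -0.999, 1.197], [0.0, 0.0, 0.0, 1.0]]
orange [([357, 75, 10, 42, 90], [361.5, 95.1]), ([493, 182, 9, 6, 18], [497.3, 183.7]), ([196, 222, 10, 7, 47], [200.0, 225.4])]
blue [([307, 166, 25, 26, 512], [319.0, 178.5])]
0.1 [0.17779963 0.49357484 0.23060387] [-1.26086878e-04  1.72011172e-01  9.85094734e-01 -7.11824242e-04] 0.08524574398265779
```

View pics/scene0.png

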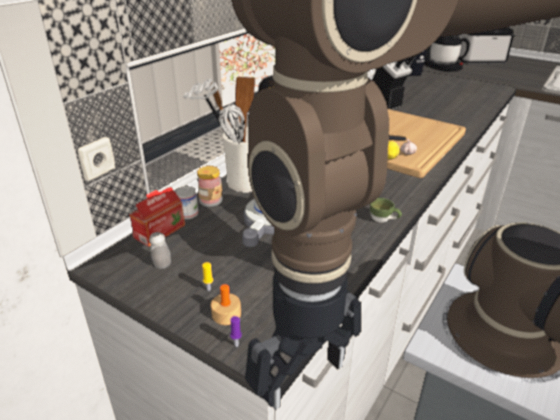

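View pics/top0.png

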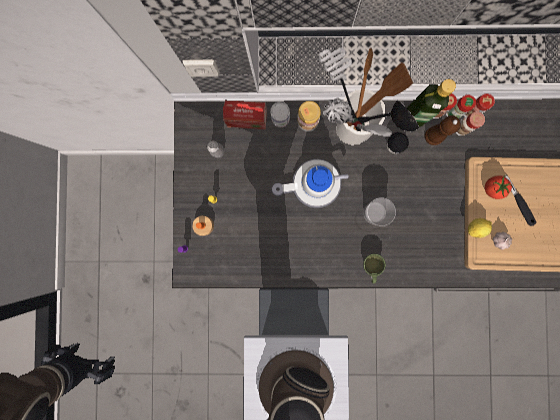

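The scene view has the arm hiding the filter. The pin candidates are:
- orange pin in the wooden rest: scene (225,295), top (200,225)
- yellow decoy: scene (207,270), top (212,199)
- purple decoy: scene (236,328), top (182,248)
- orange jar and utensil: scene (209,180) and (244,96)

I choose the orange one in the wooden rest. In the top view the filter is at (318,182), the blue cap at (319,178), the eyelet at (278,189), the glass at (380,211), the cup at (374,265) and the salt shaker at (215,149). Next is a close crop with measurements.

Run:
```python
from h import *
c=cam("top"); s=cam("scene")
a=cv2.resize(c["pixels"][130:280,170:350,::-1],None,fx=4,fy=4,interpolation=cv2.INTER_CUBIC)[:600,:720]
b=cv2.resize(s["pixels"][255:345,185:265,::-1],None,fx=3,fy=3,interpolation=cv2.INTER_CUBIC)
a[:270,480:720]=b   # scene crop pasted over the unused upper right? keep separate instead
cv2.imwrite("pics/crop_top.png",cv2.resize(c["pixels"][130:280,170:350,::-1],None,fx=4,fy=4,interpolation=cv2.INTER_CUBIC))
# orange head: two-view triangulation
def tri(u1,u2):
    A=[];B=[]
    for cc,u in((c,u1),(s,u2)):
        o,d=ray(cc,*u); d/=np.linalg.norm(d); P=np.eye(3)-np.outer(d,d); A.append(P);B.append(P@o)
    return np.linalg.solve(sum(A),sum(B))
print("head tri",tri((200,225.4),(224.8,295.3)), "plane top z~.066",plane(c,200,225.4,.066))
print("wood top",[x for x in blobs(c,(8,60,120),(22,200,255),60) if 180<x[1][0]<225])
print("blue wide",blobs(c,(100,120,60),(130,255,255)))
print("purple/yellow",plane(c,182,248,.05),plane(c,212,199,.05))
print("white",[x for x in blobs(c,(0,0,175),(180,45,255),60) if 260<x[1][0]<360 and 140<x[1][1]<230])
print("cap at .16",plane(c,319,178.5,.160),"eyelet",plane(c,278,189,.032),"glass",plane(c,380,211,0.05),"cup",plane(c,374,265,.03),"salt",plane(c,215,149,.05))
```

```text
head tri [0.49132653 0.28213222 0.0515377 ] plane top z~.066 [0.49046132 0.27815416 0.066     ]
wood top [([192, 216, 21, 20, 314], [202.0, 225.7])]
blue wide [([307, 166, 25, 26, 513], [319.0, 178.5])]
purple/yellow [0.42381528 0.33495804 0.05      ] [0.56887065 0.24662139 0.05      ]
white [([284, 166, 64, 40, 860], [313.0, 190.5])]
cap at .16 [ 0.61475541 -0.06316702  0.16      ] eyelet [0.59965667 0.0509132  0.032     ] glass [ 0.53163516 -0.25003411  0.05      ] cup [ 0.37148971 -0.23477403  0.03      ] salt [0.71856461 0.23844284 0.05      ]
```

View pics/crop_top.png

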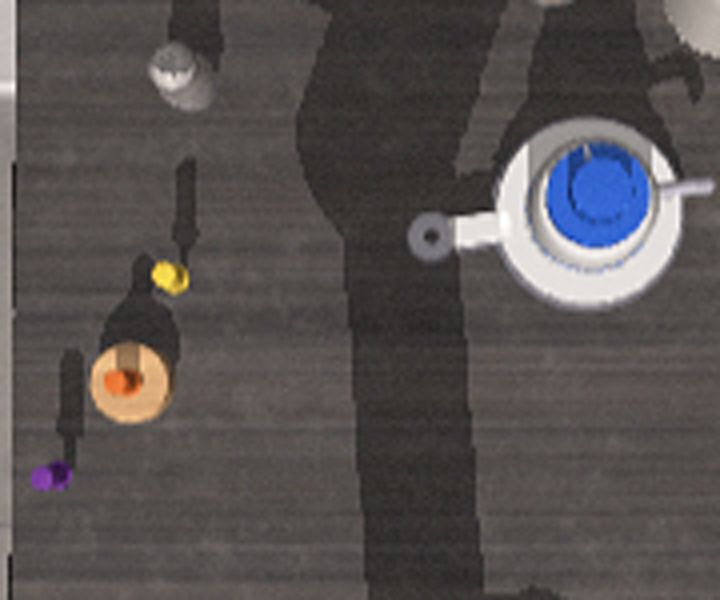

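The crop confirms it: the orange-headed pin stands in the wooden rest, at crop (128,382). Yellow (170,277) and purple (50,475) stand free on the worktop. The eyelet hole is at crop (432,236), and the cap's knob is at about (601,190).

Run:
```python
from h import *
c=cam("top"); im=c["pixels"]; hsv=cv2.cvtColor(im,cv2.COLOR_RGB2HSV); g=cv2.cvtColor(im,cv2.COLOR_RGB2GRAY).astype(float)
# wood disc
m=cv2.inRange(hsv,np.array((5,60,110)),np.array((22,255,255))); m[:, :185]=0;m[:,220:]=0;m[:212]=0;m[245:]=0
p=cv2.findNonZero(m); (x,y),r=cv2.minEnclosingCircle(p); e=cv2.fitEllipse(cv2.convexHull(p))
print("wood",x,y,r,e,plane(c,*e[0],.032))
# eyelet: upsampled patch
up=cv2.resize(g[178:200,266:291],None,fx=1,fy=1)
print(up[4:18].astype(int))
# housing ellipse / cap
b=cv2.inRange(hsv,np.array((100,120,60)),np.array((130,255,255))); e=cv2.fitEllipse(cv2.convexHull(cv2.findNonZero(b))); print("cap",e,plane(c,*e[0],.130))
w=cv2.inRange(hsv,np.array((0,0,120)),np.array((180,60,255))); w[:, :285]=0;w[:,350:]=0;w[:150]=0;w[215:]=0
print("eye at 278,189:",plane(c,277.6,188.6,.032))
```

```text
wood 202.38888549804688 225.5 10.612517356872559 ((202.12930297851562, 225.59091186523438), (19.833003997802734, 20.79896354675293), 111.76449584960938) [0.49005411 0.27967686 0.032     ]
[[ 50  52  50  51  56  44  54  53  53  51  48  48  47  51  49  53  51  51
   49  47  46  49  43  51  48]
 [ 50  54  59  57  57  56  56  59  61  86  95  99 101  95  75  50  45  48
   50  49  66  78  97 154 181]
 [ 59  56  63  57  60  53  57  62 100 110 123 123 118 121 109  95 101 130
  188 202 206 193 197 214 226]
 [ 54  57  57  56  55  51  56  98 117 116 118 115 119 117 119 116 145 154
  231 232 232 227 225 225 225]
 [ 51  48  53  51  53  52  72 118 116 120 120 111 117 123 118 117 140 149
  229 224 225 223 226 224 223]
 [ 55  54  55  53  54  55 103 119 116 126 104  76  85 108 121 122 121 150
  230 228 223 224 224 224 225]
 [ 55  58  57  57  55  58 116 115 120 126  66  47  50  84 120 121 124 148
  230 226 224 225 225 226 227]
 [ 55  54  50  51  53  58 117 121 121 118  50  53  53  69 123 119 123 153
  232 229 226 226 230 228 229]
 [ 55  57  50  51  48  53 108 123 122 123  97  71  67 103 122 117 124 153
  236 236 239 241 228 204 193]
 [ 53  48  47  48  49  43  87 122 123 118 119 107 109 122 118 122 117 121
  194 183 203 208 181 156 135]
 [ 44  49  54  46  50  50  65 108 120 122 119 121 117 118 121 125  98  73
  138 107 103 106 113  95  99]
 [ 54  49  50  52  56  56  57  79 107 123 120 122 125 126 108 102  74  53
   86  98  83  80  80  70  78]
 [ 52  55  50  55  51  53  51  56  73  91 105 109 108 107  94  72  56  48
   53  83  80  84  80  77  83]
 [ 54  50  51  52  53  47  57  45  54  56  73  74  76  59  58  60  51  52
   54  81  81  81  77  80  78]]
cap ((319.08135986328125, 178.42788696289062), (25.16288185119629, 25.881467819213867), 41.24530792236328) [ 0.61872725 -0.06560493  0.13      ]
eye at 278,189: [0.60087071 0.05211669 0.032     ]
```

Call:
jog_arm --pt "0.031 -0.0215 0 0 0.6" --pt "0.031 -0.0215 0 0 0.6" --pt "0.031 -0.0215 0 0 0.6" --pt "0.031 -0.0215 0 0 0.6" --pt "0.031 -0.0215 0 0 0.6" --pt "0.031 -0.0215 0 0 0.6" --pt "0.031 -0.0215 0 0 0.6" --pt "0.031 -0.0215 0 0 0.6" --pt "0.031 -0.0215 0 0 0.6" --pt "0.033 -0.0205 -0.03 0 0.6" --pt "0 0 -0.04 0 0.6" --pt "0 0 0 0 0.6" --force 40

```text
time_s: 1.25
ee_pos: [0.4819, 0.2791, 0.1571]
tool_rot: [-0.005, 0.174, 0.985, -0.005]
ft_force: [-1.8, -0.3, -2.2]
finger_gap: 0.0512
grip_force: 0.0
```

Call:
jog_arm --pt "0 0 0 0 0.6" --pt "0 0 0 0 0.6" --pt "0 0 0 0 0.6"

```text
time_s: 1.5
ee_pos: [0.4858, 0.2845, 0.1689]
tool_rot: [0.002, 0.171, 0.985, 0.001]
ft_force: [1.2, -0.7, 0.2]
finger_gap: 0.051
grip_force: 0.0
```

Run:
```python
from h import *
s=cam("scene"); save(s,"pics/s1.png"); print(arm.get_state()["ee_pos"])
print("orange",blobs(s,(5,150,120),(16,255,255))); print("blue",blobs(s,(100,120,60),(130,255,255)))
print("pin head c expected",proj(s,(.490,.2797,.056)),"eyelet",proj(s,(.601,.0527,.032)),"cap",proj(s,(.6187,-.0656,.13)))
```

```text
[0.48583374 0.28454976 0.16893378]
orange [([243, 78, 10, 33, 156], [248.2, 92.5]), ([299, 114, 6, 5, 15], [301.1, 116.0]), ([284, 116, 7, 9, 15], [286.1, 118.8]), ([354, 127, 21, 18, 266], [364.3, 135.6]), ([144, 200, 36, 20, 93], [161.4, 209.4]), ([130, 203, 51, 42, 160], [151.1, 219.8]), ([220, 284, 11, 23, 211], [224.8, 295.3])]
blue [([258, 161, 27, 29, 563], [271.5, 176.2])]
pin head c expected (np.float64(226.43323998494373), np.float64(293.2741052010423)) eyelet (np.float64(250.78292726651813), np.float64(231.04719243256375)) cap (np.float64(271.9457243882779), np.float64(175.8151334690462))
```

View pics/s1.png

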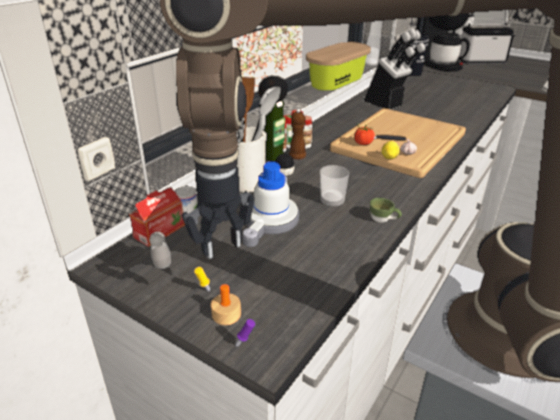

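The scene picture shows the gripper hovering over the counter. The orange pin is still in the rest at (225,295), the cap is at (271,176) and the eyelet at about (251,232). I move to the pin.

Call:
jog_arm --pt "0.005 -0.004 0 0 0.6" --pt "0 0 -0.025 0 0.6" --pt "0 0 -0.025 0 0.6" --pt "0 0 -0.015 0 0.6" --pt "0 0 0 0 0.6" --pt "0 0 0 0 0.6" --pt "0 0 0 0 0.6"

```text
time_s: 2.13
ee_pos: [0.4908, 0.2796, 0.1027]
tool_rot: [0.001, 0.172, 0.985, 0.001]
ft_force: [-0.1, 0.4, 1.4]
finger_gap: 0.051
grip_force: 0.0
```

Run:
```python
from h import *
s=cam("scene"); save(s,"pics/s2.png",(165,190,305,350),4); print(arm.get_state()["ee_pos"])
print("orange",[b for b in blobs(s,(5,150,120),(16,255,255)) if b[1][1]>250])
p=arm.get_state()["ee_pos"]; print("tcp",proj(s,p))
```

```text
[0.49100019 0.27967775 0.10283362]
orange [([220, 284, 11, 23, 213], [224.8, 295.3])]
tcp (np.float64(224.72130309084736), np.float64(275.3683914852235))
```

View pics/s2.png

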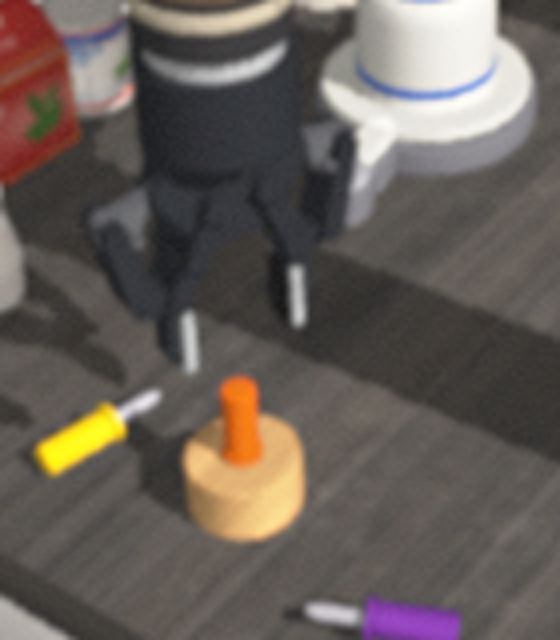

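The fingers straddle the orange head: tips at crop (190,370) and (297,322), head at (240,420). The yellow and purple decoys have toppled by themselves and are clear. I descend and grip.

Call:
jog_arm --pt "0 0 -0.025 0 0.6" --pt "0 0 -0.025 0 0.6" --pt "0 0 -0.012 0 0.6" --pt "0 0 0 0 0.6" --pt "0 0 0 0 0.6" --pt "0 0 0 0 0" --pt "0 0 0 0 0" --pt "0 0 0 0 0" --pt "0 0 0 0 0" --pt "0 0 0 0 0" --pt "0 0 0 0 0" --pt "0 0 0 0 0" --force 40

```text
time_s: 3.18
ee_pos: [0.491, 0.2796, 0.0405]
tool_rot: [0.001, 0.172, 0.985, 0.001]
ft_force: [-1.2, -1.0, 6.2]
finger_gap: 0.0171
grip_force: 39.0
```

Run:
```python
from h import *
s=cam("scene"); t=cam("top")
for n,c in(("s",s),("t",t)):
    print(n,"y",[b for b in blobs(c,(22,150,120),(34,255,255)) if b[1][0]<300],"p",blobs(c,(125,90,50),(150,255,255)))
```

```text
s y [([174, 291, 22, 18, 195], [184.3, 299.8])] p [([255, 339, 25, 13, 244], [267.0, 345.6])]
t y [([188, 191, 15, 9, 83], [194.8, 194.7])] p [([191, 259, 9, 14, 55], [195.3, 265.5])]
```

Call:
jog_arm --pt "0 0 0.02 0 0" --pt "0 0 0.03 0 0" --pt "0 0 0.03 0 0" --pt "0.011 -0.022 0 0 0" --pt "0.014 -0.029 0 0 0" --pt "0.014 -0.029 0 0 0" --pt "0.014 -0.029 0 0 0" --pt "0.014 -0.029 0 0 0" --pt "0.014 -0.029 0 0 0" --pt "0.014 -0.029 0 0 0" --pt "0.01 -0.02 0 0 0" --pt "0 0 0 0 0"

```text
time_s: 4.28
ee_pos: [0.5966, 0.0593, 0.1189]
tool_rot: [0.001, 0.174, 0.985, -0.001]
ft_force: [-1.1, -0.4, -0.9]
finger_gap: 0.017
grip_force: 39.9
```

Call:
jog_arm --pt "0 0 0 0 0" --pt "0 0 0 0 0" --pt "0 0 0 0 0"

```text
time_s: 4.53
ee_pos: [0.5945, 0.0639, 0.1189]
tool_rot: [-0.0, 0.171, 0.985, 0.0]
ft_force: [-0.4, 0.9, -0.2]
finger_gap: 0.0167
grip_force: 39.9
```

Run:
```python
from h import *
s=cam("scene"); save(s,"pics/s3.png",(195,150,325,290),4); print(arm.get_state()["ee_pos"])
p=arm.get_state()["ee_pos"]; print("tcp",proj(s,p),"eyelet",proj(s,(.601,.0527,.032)), proj(s,(.602,.0535,.032)))
```

```text
[0.59453892 0.06404457 0.11896769]
tcp (np.float64(249.02789165245952), np.float64(204.39373000374442)) eyelet (np.float64(250.78292726651813), np.float64(231.04719243256375)) (np.float64(250.26957101331627), np.float64(231.06873173222388))
```

View pics/s3.png

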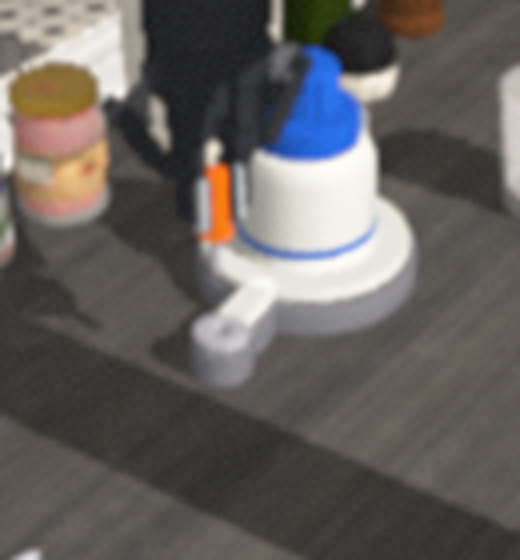

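The pin is held upright beside the filter, with its head at crop (216,203). The eyelet hole is at crop (227,325), which is scene (251.3,230.8) and agrees with my top-view estimate within 1 mm. I align and lower partway.

Call:
jog_arm --pt "0.0065 -0.011 0 0 0" --pt "0 0 -0.02 0 0" --pt "0 0 -0.012 0 0" --pt "0 0 0 0 0" --pt "0 0 0 0 0" --pt "0 0 0 0 0"

```text
time_s: 5.08
ee_pos: [0.6018, 0.0522, 0.0876]
tool_rot: [0.0, 0.172, 0.985, 0.0]
ft_force: [-0.8, -0.4, 0.2]
finger_gap: 0.0166
grip_force: 39.9
```

Run:
```python
from h import *
s=cam("scene"); save(s,"pics/s4.png",(215,180,290,250),8)
p=arm.get_state()["ee_pos"]; print(p,"tip exp",proj(s,p-[0,0,.0375]),"head mid",proj(s,p+[0,0,.0155]),"collar",proj(s,p-[0,0,.0065]))
print([b for b in blobs(s,(5,150,120),(16,255,255)) if b[1][1]>150])
```

```text
[0.60202297 0.05218379 0.0878841 ] tip exp (np.float64(250.3684950432702), np.float64(224.76362853024332)) head mid (np.float64(249.73555568431033), np.float64(206.74356558738558)) collar (np.float64(250.0020402566956), np.float64(214.33049899531045))
[([247, 198, 7, 20, 98], [250.6, 207.3]), ([130, 200, 51, 46, 287], [154.3, 217.1])]
```

View pics/s4.png

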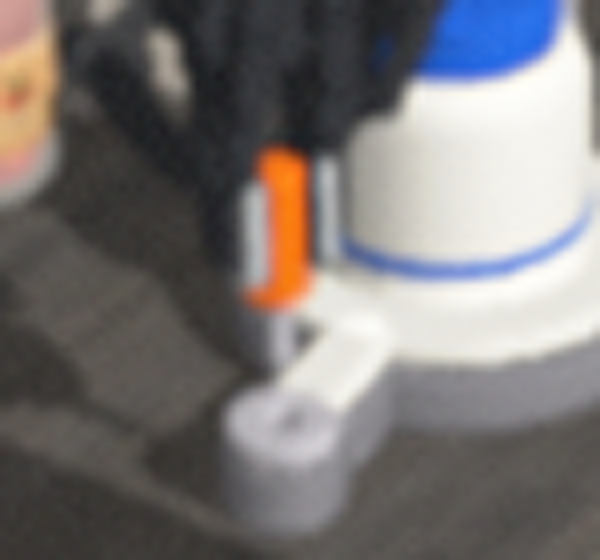

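Run:
```python
from h import *
s=cam("scene"); im=s["pixels"].astype(int); 
print("cols",list(range(241,260)))
for v in range(196,238): print(v,' '.join("%3d%s"%(p.mean(),'o' if p[0]-p[2]>60 else ' ') for p in im[v,241:260]))
```

```text
cols [241, 242, 243, 244, 245, 246, 247, 248, 249, 250, 251, 252, 253, 254, 255, 256, 257, 258, 259]
196  35   38   42   46   53   58   61   63   55   49   35   33   33   42   47   55   60   73  106 
197  41   42   47   54   56   57   60   60   54   46   39   31   31   40   48   54   65   90  124 
198  43   41   46   54   59   56   65   74   77o  67o  53   41   40   50   65   72   74  101  138 
199  45   44   49   54   56   62   83o 102o 109o 102o  84o  74o  60   77  109  110   95  113  142 
200  42   43   46   54   54   66   92o 119o 126o 126o 122o 107o  83o 103  147  149  116  116  143 
201  46   43   43   56   55   71  101o 127o 129o 130o 133o 123o  94o 116  169  167  125  118  143 
202  47   46   43   54   76  106  124  130o 135o 133o 132o 123o  96o 118  171  172  125  120  144 
203  45   41   46   67  114  155  159  143o 134o 133o 134o 122o  93o 114  170  172  126  117  145 
204  36   40   47   76  132  181  178  150o 132o 130o 131o 121o  91o 117  170  173  126  116  143 
205  35   42   52   77  128  176  182  155o 133o 130o 131o 121o  93o 118  171  171  124  116  145 
206  37  
[... 2457 characters left out ...]
05  167 
231  59   75  121  162  179  183  191  200  200  187  168  168  180  186  190  201  199  173  155 
232  59   84  131  170  186  185  192  195  188  167  151  159  176  187  188  187  180  162  148 
233  59   82  126  166  178  186  187  187  175  164  159  168  181  190  195  192  173  154  141 
234  56   75  114  152  172  185  187  184  181  175  178  185  192  200  204  192  166  144  142 
235  59   71   98  128  152  171  180  185  188  189  192  199  205  209  206  188  156  138  140 
236  58   68   88  108  131  150  168  178  184  190  194  203  205  197  192  169  146  136  139 
237  58   68   81   95  110  133  147  160  169  175  183  188  185  176  164  154  140  133  127
```

The pin looks upright with its shaft at u≈249.5, and the hole is at about u≈250.7. A small correction to the left in x, then I go down and watch the force.

Call:
jog_arm --pt "-0.0015 0 0 0 0" --pt "0 0 -0.008 0 0" --pt "0 0 -0.008 0 0" --pt "0 0 -0.004 0 0" --pt "0 0 -0.004 0 0" --pt "0 0 0 0 0" --pt "0 0 0 0 0"

```text
time_s: 5.77
ee_pos: [0.5996, 0.052, 0.0623]
tool_rot: [-0.0, 0.172, 0.985, -0.0]
ft_force: [-0.1, -0.3, -0.6]
finger_gap: 0.0167
grip_force: 39.9
```

Call:
jog_arm --pt "0 0 -0.004 0 0" --pt "0 0 -0.004 0 0" --pt "0 0 -0.004 0 0" --pt "0 0 0 0 0" --pt "0 0 0 0 0"

```text
time_s: 6.18
ee_pos: [0.5999, 0.0521, 0.0505]
tool_rot: [-0.0, 0.172, 0.985, 0.0]
ft_force: [0.6, -0.2, -0.4]
finger_gap: 0.017
grip_force: 39.9
```

Call:
jog_arm --pt "0 0 -0.004 0 0" --pt "0 0 -0.004 0 0" --pt "0 0 -0.002 0 0" --pt "0 0 0 0 0" --pt "0 0 0 0 0"

```text
time_s: 6.6
ee_pos: [0.6, 0.052, 0.0407]
tool_rot: [0.0, 0.172, 0.985, 0.0]
ft_force: [1.1, 0.7, 0.2]
finger_gap: 0.0172
grip_force: 40.0
```

It slid in with no resistance. I release and rise.

Call:
jog_arm --pt "0 0 -0.001 0 0" --pt "0 0 0 0 0" --pt "0 0 0 0 0.55" --pt "0 0 0 0 0.55" --pt "0 0 0 0 0.55" --pt "0 0 0 0 0.55" --pt "0 0 0 0 0.55" --pt "0 0 0.02 0 0.55" --pt "0 0 0.035 0 0.55" --pt "0 0 0.04 0 0.55" --pt "0 0 0.04 0 0.7" --pt "0 0 0.03 0 0.7"

```text
time_s: 7.6
ee_pos: [0.6002, 0.052, 0.2083]
tool_rot: [0.001, 0.172, 0.985, 0.0]
ft_force: [1.4, 0.5, -0.0]
finger_gap: 0.0597
grip_force: 0.0
```

Call:
jog_arm --pt "0 0 0.02 0 0.7" --pt "0 0 0.01 0 0.7" --pt "0 0 0 0 0.7"

```text
time_s: 7.85
ee_pos: [0.6009, 0.0521, 0.2372]
tool_rot: [0.002, 0.172, 0.985, 0.0]
ft_force: [-0.7, 0.2, -0.5]
finger_gap: 0.0597
grip_force: 0.0
```

Run:
```python
from h import *
s=cam("scene"); save(s,"pics/s5.png",(195,110,325,260),4)
st=arm.get_state(); print(st["ee_pos"],st["q"])
print("orange",[b for b in blobs(s,(5,150,120),(16,255,255)) if b[1][1]>150])
print("blue",blobs(s,(100,120,60),(130,255,255)),"knob pred",proj(s,(.6187,-.0656,.162)),proj(s,(.6187,-.0656,.13)))
```

```text
[0.60034327 0.05203895 0.23501277] [ 8.64688035e-02  2.75251006e-01  1.52437440e-01  1.44682977e+00
 -6.01434912e-06  4.32267017e-01]
orange [([130, 200, 51, 46, 283], [154.5, 216.8]), ([247, 217, 7, 17, 110], [250.0, 224.8])]
blue [([258, 161, 27, 29, 561], [271.5, 176.2])] knob pred (np.float64(271.88814134368465), np.float64(164.7748376638868)) (np.float64(271.9457243882779), np.float64(175.8151334690462))
```

View pics/s5.png

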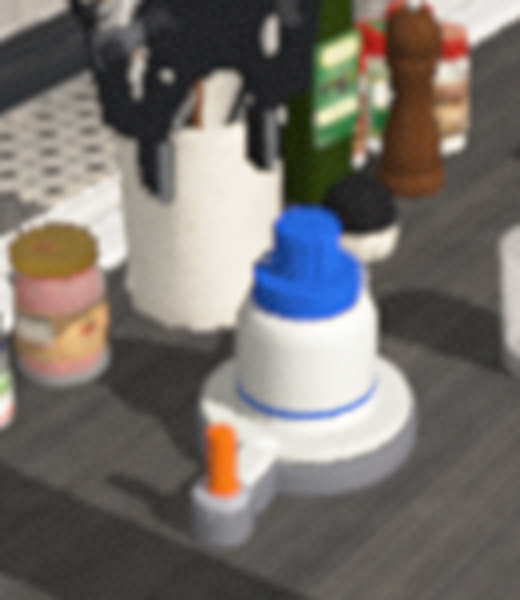

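The pin is home: the collar sits on the eyelet at crop (221,487) with the head upright. The cap is untouched at crop (308,265). Next I move over the knob.

Call:
jog_arm --pt "0.0035 -0.02 0 0 1" --pt "0.004 -0.026 0 0 1" --pt "0.004 -0.026 0 0 1" --pt "0.004 -0.026 0 0 1" --pt "0.0025 -0.02 0 0 1" --pt "0 0 0 0 1" --pt "0 0 0 0 1" --pt "0 0 0 0 1"

```text
time_s: 8.57
ee_pos: [0.6173, -0.0656, 0.233]
tool_rot: [-0.001, 0.172, 0.985, 0.0]
ft_force: [-0.7, 0.8, 0.5]
finger_gap: 0.0854
grip_force: 0.0
```

Call:
jog_arm --pt "0.001 0 -0.03 0 1" --pt "0 0 -0.03 0 1" --pt "0 0 -0.02 0 1" --pt "0 0 -0.01 0 1" --pt "0 0 -0.01 0 1" --pt "0 0 0 0 1" --pt "0 0 0 0 0" --pt "0 0 0 0 0" --pt "0 0 0 0 0" --pt "0 0 0 0 0" --pt "0 0 0 0 0" --pt "0 0 0 0 0" --force 35

```text
time_s: 9.57
ee_pos: [0.6197, -0.0661, 0.1364]
tool_rot: [0.001, 0.172, 0.985, 0.0]
ft_force: [-0.6, 0.2, 5.7]
finger_gap: 0.041
grip_force: 36.2
```

Run:
```python
from h import *
st=arm.get_state(); print(st["ee_pos"],st["ft_force"],st["wrist_torque"],st["finger_gap"],st["grip_force"],st["q"][5])
```

```text
[ 0.61972281 -0.06607966  0.13635205] [-0.62708633  0.22730339  5.7409984 ] [0.04455455 0.09175653 0.05765032] 0.0410470797489571 36.219483260647394 0.2395942322009883
```

Call:
jog_arm --pt "0 0 0 3 0" --pt "0 0 0 4 0" --pt "0 0 0 4 0" --pt "0 0 0 4 0" --pt "0 0 0 3 0" --pt "0 0 0 0 0" --pt "0 0 0 0 0"

```text
time_s: 10.15
ee_pos: [0.6198, -0.0661, 0.1363]
tool_rot: [0.001, 0.016, 1.0, -0.0]
ft_force: [-0.1, -0.4, 5.7]
finger_gap: 0.0406
grip_force: 36.2
```

Run:
```python
from h import *
st=arm.get_state(); print(st["ee_pos"],st["ft_force"],st["wrist_torque"],st["finger_gap"],st["grip_force"],st["q"][5])
```

```text
[ 0.6198325  -0.06612878  0.13634263] [-0.12666748 -0.43997613  5.66331757] [ 0.11470363 -0.04294072  0.00310133] 0.040606138710129205 36.207241539959796 -0.07480117447288714
```

No torque after 18°; I continue to about 34°.

Call:
jog_arm --pt "0 0 0 4 0" --pt "0 0 0 4 0" --pt "0 0 0 4 0" --pt "0 0 0 4 0" --pt "0 0 0 0 0" --pt "0 0 0 0 0"

```text
time_s: 10.65
ee_pos: [0.62, -0.066, 0.1364]
tool_rot: [0.002, -0.124, 0.992, -0.0]
ft_force: [0.6, 0.3, 5.1]
finger_gap: 0.0408
grip_force: 36.2
```

Run:
```python
from h import *
st=arm.get_state(); print(st["ee_pos"],st["ft_force"],st["wrist_torque"],st["finger_gap"],st["grip_force"],st["q"][5])
```

```text
[ 0.61996864 -0.06599564  0.13640749] [0.59198909 0.2530201  5.06251525] [ 0.12891149 -0.0410006   0.05398733] 0.040812916991176944 36.206511280615814 -0.3541133618610816
```

It passed 0.59 rad with no stop, so this is the free direction. I continue to about 80°.

Call:
jog_arm --pt "0 0 0 5 0" --pt "0 0 0 5 0" --pt "0 0 0 5 0" --pt "0 0 0 5 0" --pt "0 0 0 5 0" --pt "0 0 0 5 0" --pt "0 0 0 5 0" --pt "0 0 0 5 0" --pt "0 0 0 4 0" --pt "0 0 0 2 0" --pt "0 0 0 0 0" --pt "0 0 0 0 0"

```text
time_s: 11.65
ee_pos: [0.6197, -0.0655, 0.1364]
tool_rot: [0.001, -0.502, 0.865, -0.0]
ft_force: [-0.6, 1.8, 6.0]
finger_gap: 0.041
grip_force: 36.3
```

Run:
```python
from h import *
st=arm.get_state(); print(st["ee_pos"],st["ft_force"],st["wrist_torque"],st["finger_gap"],st["grip_force"],st["q"][5])
```

```text
[ 0.61968027 -0.06550265  0.13636819] [-0.60212238  1.8405431   6.0497484 ] [ 0.53447512  0.20418941 -0.00502465] 0.040986194928673864 36.27325869980268 -1.1567893145877581
```

Call:
jog_arm --pt "0 0 0.003 0 0" --pt "0 0 0.003 0 0" --pt "0 0 0.004 0 0" --pt "0 0 0 0 0" --pt "0 0 0 0 0"

```text
time_s: 12.07
ee_pos: [0.6191, -0.0661, 0.1449]
tool_rot: [0.0, -0.501, 0.865, -0.0]
ft_force: [-0.4, 0.5, -1.3]
finger_gap: 0.0408
grip_force: 35.5
```

It lifts freely, with only the cap's weight on the wrist. I raise it.

Call:
jog_arm --pt "0 0 0.01 0 0" --pt "0 0 0.015 0 0" --pt "0 0 0.015 0 0" --pt "0 0 0.015 0 0" --pt "0 0 0.015 0 0" --pt "0 0 0.01 0 0" --pt "0 0 0 0 0" --pt "0 0 0 0 0" --pt "0 0 0 0 0" --pt "0 0 0 0 0" --pt "0 0 0 0 0"

```text
time_s: 12.98
ee_pos: [0.6185, -0.0659, 0.2238]
tool_rot: [-0.001, -0.501, 0.865, 0.001]
ft_force: [0.1, 0.1, -1.6]
finger_gap: 0.0409
grip_force: 35.6
```

Run:
```python
from h import *
s=cam("scene"); save(s,"pics/s6.png",(165,80,425,260),3)
st=arm.get_state(); print(st["ee_pos"],st["grip_force"],np.abs(st["qvel"]).max())
```

```text
[ 0.61858955 -0.06594944  0.22391109] 35.649343020049855 0.003538944323954546
```

View pics/s6.png

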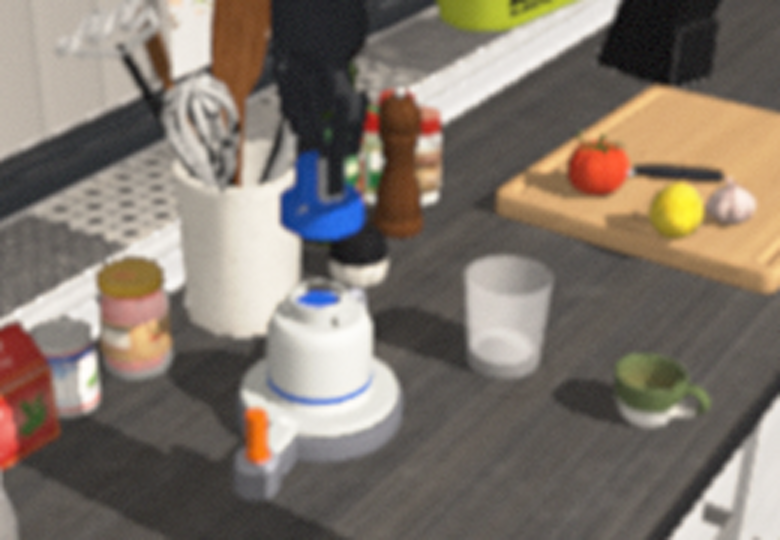

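The cap is in the gripper about 87 mm above the neck, at crop (322,205). The neck is open at (318,297), the pin is home at (258,440), and the glass and cup are standing.

```bash
python3 -c "
from workcell import arm
print(arm.close_job())"
```

```text
the job is handed in; nothing more can be done
None
```

The pin is fully home through the eyelet, the cap undid anticlockwise (seen from above) and is held about 87 mm above the neck, the glass and cup stand where they were, the salt shaker was never approached (out of my last picture), and the job is handed in at about 13 s of the 54 s allowed.

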